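# Seat a workpiece in a locating fixture and close its cam clamp

## Robot

A 6-joint arm with a two-finger parallel gripper is mounted at the origin on a cart in front of the work surface, level with it; the furniture and walls round the work are solid. World frame = base frame: x ahead of the robot, y to its left, z up, the work surface at z = 0. Lengths are in m, angles in rad, forces in N, time in s.
With the tool pointing down it reaches from about 0.35 to 0.875 m from the base axis. Payload 15.5 kg.
Tool frame: the origin (TCP) lies midway between the tips of the shut fingers; the grasp point (between the pads) lies 19 mm behind it (manip.grip_point_offset is the distance from the TCP to the grasp point, in m); y points along the fingers, x is the direction in which the jaws open and shut, and the axes are right-handed (so a half turn about y gives the same grasp; the last joint's range is limited). The gripper opens to 85 mm and grips with 20 to 120 N. Pads are 22 mm wide; open, the fingers measure 114 mm over their backs; the gripper's body (76 mm by 85 mm) begins 54 mm behind the grasp point. The pads swing forward as they close: fully open they stand 13 mm farther back than shut.
Start: joints at [1.123, 0.494, 1.345, -0, 1.302, -0.096], TCP at [0.216, 0.587, 0.198] pointing down, gripper open.
Joint ranges: [-2.91, 2.91], [-0.82, 2.16], [0.22, 2.67], [-1.22, 4.37], [0.12, 2.79], [-3.08, 3.08]. Speed limits (rad/s): [1.89, 1.89, 2.57, 3.01, 3.01, 3.01].

## Interface

Orientations are given as a unit quaternion [w, x, y, z].
In Python, from bench import manip, viewer, spotter gives the robot as it stands. The module is installed in compiled form; this text tells all that it offers.
- The arm moves only by the tool jog_arm, never from a script. Its arguments are lists of equal length, an entry for each row: "linear": the shift along the tool's x, y, z in m, a list of three; "angular": the turn, a rotation vector about the tool's x, y, z in degrees, a list of three; "gripper": the finger opening in m, from 0 to 0.0854. In form: {"linear": [[x, y, z], ...], "angular": [[rx, ry, rz], ...], "gripper": [gripper, ...]}. A call has exactly 5 rows; each row is the pose to reach, as a shift and turn from the pose measured when the call began, along the tool's axes at that moment; what a row does not reach only later rows make up. A row lasts 1/10 s, in which the tool goes at most 50 mm and 8.59 degrees, less where a joint would pass 70% of its speed; a pose out of reach is approached as far as the arm can. A call with a gripper value outside its range is refused whole. The fingers move at their own pace and stop on an object; the grip force is fixed at half the most. Time passes only in rows, so rows that repeat a pose let the fingers close, or fill a call up. It gives the time, the measured TCP pose, the force and the opening at its end, in the units of the state.
- manip.get_state(): the state, without advancing time (a new reading comes with each control period).
- viewer.grab_frame(name): name is "scene" or "top" or "wrist"; returns the picture (400x640x3 uint8, red, green, blue); there is no depth.
- viewer.calibration(name): a dict with "fx", "fy", "cx", "cy" (pixels), "extrinsics" (4x4, takes a point from camera to world coordinates). Camera axes: x right, y up, looking along -z (the intrinsics and any distortion apply to the point x, -y, -z); pixel columns grow to the right and rows downward; lengths in m; the calibration is good to about 2 mm. A picture is of the moment at which its call begins: read the wrist's pose just before it. calibration takes no time and is no camera call; for the wrist camera it gives the pose at the moment of the call.
- manip.close_job(): hands the job in, once; it reports no verdict.
Trained networks look in the newest picture that a camera, given by its name, has taken for a name from the list of things; names that differ only in an ending like _2 or _b are one class to them, and where a whole thing is asked for, a point or a joint stands for the part that bears it (a point fixed in the world has none). Each returns a list of dicts, best first, with "score" (0 to 1); they miss things now and then, are a little off and sometimes report something else, mostly with a low value. They report only what shows in the picture. A call takes as long as a camera call.
- spotter.search_frame(camera, label): "box" ([left, top, width, height] in pixels, round what is visible of it).
The state is a dict: "time": time; "qpos": joint angles; "qvel": joint speeds; "joint_efforts": joint torques, N m; "tcp_pos": TCP position; "orientation": TCP orientation; "force": force on the tool from outside, world axes, zero at the start; "wrist_torque": the same for the moment, N m; "gripper_width": finger opening in m.
Only numpy, scipy, OpenCV 4.12 (cv2) and the standard library are available. Lean on these libraries where they do the work, as an engineer would, in place of code of your own. Each camera call takes 0.05 s, during which the arm holds its last target. There are 200 camera calls.

## Task

Using only pushes of the fingertips, seat the orange block in the fixture on the aluminium plate: slide it until it sits square and snug against both the long rear rail and the end stop, and only then swing the red cam lever all the way round so that the cam clamps the block there. Keep the block flat on the plate, never take the block or the lever between the fingers, and leave the other things on the bench where they are.

Things in the scene. Friction and masses are not known exactly. Their poses are not given: they have to be found in the camera images.
- fixture: Aluminium plate fixed to the bench, 124 (x) x 200 (y) x 12 mm thick; origin on the bench under it, the plate spans x -64 to +60, y -100 to +100 mm. Own +x points to the rear rail, own -y to the end stop, both of dark steel with tops 27 mm above the bench (screw heads to 31 mm).
- rail_face (a point): On the rear rail's front face (fixture x +42, y -60 mm, 23 mm above the bench); axes as the fixture's. The rail is a straight bar along y, 14 mm thick, from fixture y -92 to +80 mm.
- stop_face (a point): On the end stop's face that looks to +y (fixture x +27, y -80 mm, 23 mm above the bench); axes as the fixture's. The stop spans fixture x +11 to +37 mm and is 12 mm thick.
- home (a point): Where the centre of the block must be when it rests against both rail and stop: 23 mm above the bench; axes as the fixture's. Centre at x +27, y -60 mm in the fixture's frame.
- block_center (a point): Centre of the loose orange block, 30 (own x) x 40 (own y) x 22 mm high, about 70 g. It starts flat on the plate, to the left (+y) of its home and in front (-x) of the rail, its own y within 25 degrees of the fixture's y; its 40 mm side belongs along the rail. Axes are the block's own.
- block: The same block; origin at the centre of its underside.
- clamp_lever (a joint): Cam lever, hinge about the vertical axis at pivot: 0 open, 1.92 rad fully closed; grows clockwise seen from above. At q the handle points at 200 deg - q from the fixture's +x toward its +y: about -x when open, +y (parallel to the rail) when closed. Starts at 0 to 0.35; stays where left; 1 to 8 N at the grip moves it.
- pivot (a point): Axis of the cam at fixture x -3, y -60 mm, 22 mm above the bench; axes as the fixture's. Steel cam of 12 mm radius, 4 mm off-centre, 2 to 17 mm above the plate; hub of 7.5 mm radius to 29 mm above the plate. Open it leaves 3 to 5 mm of play before the seated block; the last third of the swing takes this up.
- lever_grip (a point): Middle of the red handle, 58 mm from the pivot, on the lever's axis, 34 mm above the bench. Own +x points outward along the handle, which is red from 32 to 79 mm from the pivot and 10 to 14 mm thick, with 15 mm free below it down to the plate. Pushing on its own +y side, toward own -y, closes it.
- esd_tray: Bystander: shallow black tray 127x178x23 mm, origin under its centre.
- block_white: Bystander in the tray: white stepped block 30x52x24 mm, origin under its centre.
- block_steel: Bystander in the tray: steel block 20x45x20 mm, origin under its centre.
- caliper: Bystander: digital caliper 75x232x15 mm lying flat.
- driver_blue: Bystander: blue screwdriver 25x176x24 mm, lying along own y.
- hex_key: Bystander: black hex key 28x78x5 mm.
- side_cutters: Bystander: red-handled side cutters 37x118x11 mm.
- marker: Bystander: red and white marker pen 17x135x16 mm.

How it is judged:
By the outcome, as a careful person would: the job done as asked, in the order asked, and still so for the second after the job is handed in, with the robot touching nothing.
It also fails if it takes over 58 s, if anything falls off the work surface, if the arm or the gripper's body presses on something with over 40 N, if the wrist force passes 120 N, or if a joint passes its speed limit or range.

## Working session

There is one attempt and no reset: what is moved stays moved. The work goes in short steps, Python scripts to look and compute and a tool call to move; the robot and the scene stay as the last step left them, time stands still between calls to the robot, and variables do not carry over. Pictures are saved under pics/ and viewed, about 8 in all and at most 12, crops included, and the job is handed in when it is done.

Besides the shell and the picture viewer there is one more tool, called after "Call:" as name(argument=value, ...) on one line, values as JSON. jog_arm: Moves the arm, as the interface text tells. Its arguments: {"type":"object","properties":{"linear":{"type":"array"},"angular":{"type":"array"},"gripper":{"type":"array"}},"required":["linear","angular","gripper"]}

```bash
mkdir -p pics
cat > h.py <<'E'
import numpy as np, cv2
from bench import manip, viewer, spotter
def grab(cam,fn=None):
    im=viewer.grab_frame(cam)
    if fn: cv2.imwrite('pics/'+fn,cv2.cvtColor(im,cv2.COLOR_RGB2BGR))
    return im
def ray(c,u,v):
    E=np.array(c['extrinsics']); d=np.array([(u-c['cx'])/c['fx'],-(v-c['cy'])/c['fy'],-1.])
    return E[:3,3],E[:3,:3]@d
def topix(c,p):
    E=np.array(c['extrinsics']); q=E[:3,:3].T@(np.array(p,float)-E[:3,3])
    return np.array([c['cx']+c['fx']*q[0]/-q[2], c['cy']-c['fy']*q[1]/-q[2]])
def onz(c,u,v,z):
    o,d=ray(c,u,v); return o+d*(z-o[2])/d[2]
E
python3 - <<'E'
from h import *
for c in ['top','scene']:
    grab(c,c+'0.png'); k=viewer.calibration(c); print(c,k)
    for n in ['fixture','block','clamp_lever','caliper','esd_tray']:
        r=spotter.search_frame(c,n); print(n,[(np.round(x['box']),round(x['score'],2)) for x in r[:2]])
s=manip.get_state(); print(s['time'],s['orientation'],s['tcp_pos'],s['force'])
E
```

```text
top {'fx': 384.55260896236695, 'fy': 384.55260896236695, 'cx': 308.22549510863956, 'cy': 201.89892820502587, 'extrinsics': array([[-0.02456098,  0.99262297, -0.11872823,  0.39070478],
       [-0.9995056 , -0.02205049,  0.02241261,  0.10744284],
       [ 0.01962926,  0.11922001,  0.9926738 ,  1.017164  ],
       [ 0.        ,  0.        ,  0.        ,  1.        ]])}
fixture [(array([268., 167.,  81.,  63.]), 0.83)]
block [(array([285., 190.,  12.,  14.]), 0.63)]
clamp_lever [(array([323., 196.,  10.,  37.]), 0.64)]
caliper [(array([224., 164.,  24.,  89.]), 0.98), (array([390., 244.,  45.,  12.]), 0.47)]
esd_tray [(array([149., 131.,  70.,  49.]), 0.56), (array([289., 252.,  49.,   9.]), 0.33)]
scene {'fx': 513.694771530054, 'fy': 513.694771530054, 'cx': 313.89052692586114, 'cy': 196.87423028265917, 'extrinsics': array([[-0.69123312,  0.45981197, -0.55746724, -0.20668167],
       [-0.72239052, -0.41975108,  0.54950975,  0.8067639 ],
       [ 0.01867368,  0.78254839,  0.62230966,  0.84104102],
       [ 0.        ,  0.        ,  0.        ,  1.        ]])}
fixture [(array([415., 177.,  26.,  22.]), 0.34)]
block [(array([287., 195.,  20.,  19.]), 0.8)]
clamp_lever [(array([328., 187.,  27.,  21.]), 0.55), (array([269., 177.,  91.,  58.]), 0.52)]
caliper [(array([235., 223.,  68.,  52.]), 0.81)]
esd_tray [(array([129., 225.,  41.,  46.]), 0.65)]
0.6 [ 0.5799897  -0.57997535 -0.40449868  0.40450138] [0.21593408 0.58651134 0.19798926] [ 0.01024812 -0.37966023 -0.43883681]
```

View pics/top0.png

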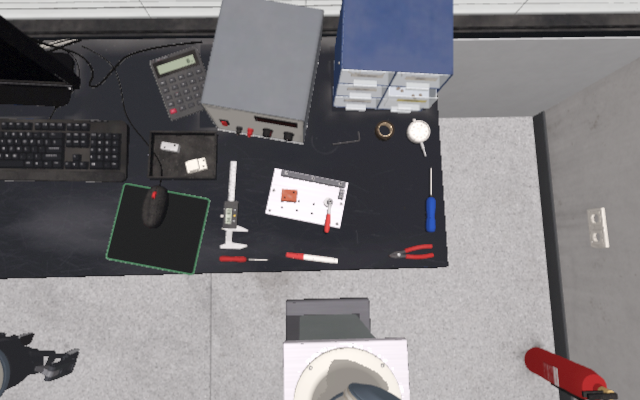

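Run:
```python
from h import *
c=viewer.calibration('top')
for u,v in [(274,168),(349,180),(343,228),(266,214)]: print('corner',onz(c,u,v,.012).round(4))
print('blk',onz(c,289,196,.034).round(3),'piv',onz(c,328,203,.041).round(3),'grip',onz(c,327,222,.034).round(3))
from scipy.spatial.transform import Rotation as R
s=manip.get_state(); q=s['orientation']; M=R.from_quat([q[1],q[2],q[3],q[0]]).as_matrix(); print(M.round(3))
k=viewer.calibration('wrist');E=k['extrinsics'];print(k, 'cam in tool',(M.T@(E[:3,3]-s['tcp_pos'])).round(4),(M.T@E[:3,:3]).round(3))
a=cv2.imread('pics/top0.png')[150:250,245:375]; a=cv2.resize(a,None,fx=6,fy=6,interpolation=cv2.INTER_CUBIC);cv2.imwrite('pics/t0c.png',a)
```

```text
corner [0.6036 0.1734 0.012 ]
corner [ 0.5671 -0.025   0.012 ]
corner [ 0.4401 -0.0045  0.012 ]
corner [0.4815 0.1961 0.012 ]
blk [0.525 0.134 0.034] piv [0.503 0.035 0.041] grip [0.455 0.038 0.034]
[[ 0.346 -0.    -0.938]
 [ 0.938  0.     0.346]
 [ 0.    -1.     0.   ]]
{'fx': 338.42612700003525, 'fy': 338.42612700003525, 'cx': 311.79868921548876, 'cy': 202.99039487212053, 'extrinsics': array([[ 3.47290215e-01, -8.89532789e-01, -2.96851686e-01,
         1.40056006e-01],
       [ 9.37757695e-01,  3.29393457e-01,  1.10047517e-01,
         6.13438396e-01],
       [-1.09871287e-04, -3.16593379e-01,  9.48561342e-01,
         3.73476523e-01],
       [ 0.00000000e+00,  0.00000000e+00,  0.00000000e+00,
         1.00000000e+00]])} cam in tool [-0.0009 -0.1755  0.0805] [[ 1.     0.002  0.001]
 [ 0.     0.317 -0.949]
 [-0.002  0.949  0.317]]
```

View pics/t0c.png

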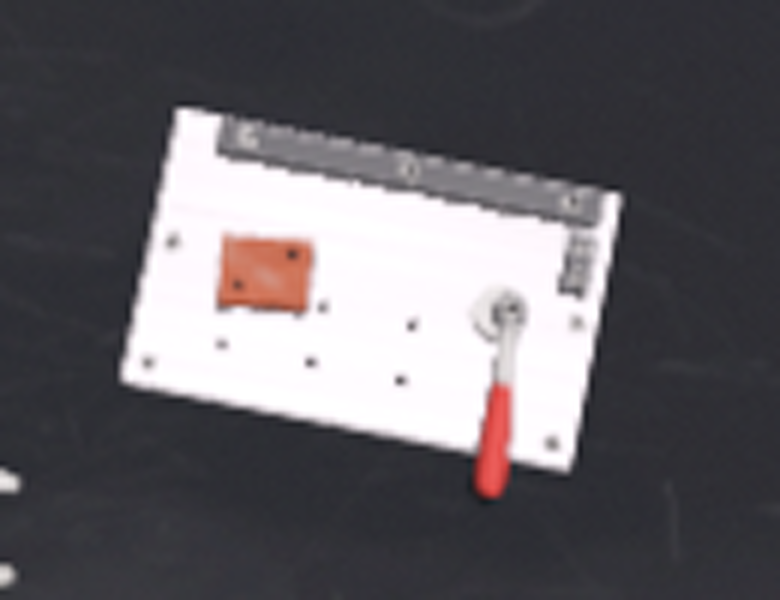

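```bash
cat >> h.py <<'E'
from scipy.spatial.transform import Rotation as R
FX=dict(o=np.array([.525,.0847]),t=np.radians(-10.4))
def f2w(x,y): # fixture mm -> world xy m
    c,s=np.cos(FX['t']),np.sin(FX['t']); return FX['o']+np.array([c*x-s*y,s*x+c*y])/1000
def w2f(p):
    c,s=np.cos(FX['t']),np.sin(FX['t']); d=(np.array(p)[:2]-FX['o'])*1000; return np.array([c*d[0]+s*d[1],-s*d[0]+c*d[1]])
def M():
    s=manip.get_state(); q=s['orientation']; return s,R.from_quat([q[1],q[2],q[3],q[0]]).as_matrix()
def shift(x,y,z,yaw=0): # to fixture x,y mm, z m; yaw: wanted tool x rel. to fixture y, deg
    s,m=M(); p=np.array([*f2w(x,y),z]); a=np.degrees(np.arctan2(m[1,0],m[0,0]))
    return (m.T@(p-s['tcp_pos'])).round(4), round(a-(np.degrees(FX['t'])+90+yaw),2)
def where():
    s,m=M(); return 't %.2f fix'%s['time'],w2f(s['tcp_pos']).round(1),'z',round(s['tcp_pos'][2],4),'yaw',round(np.degrees(np.arctan2(m[1,0],m[0,0])-FX['t'])-90,2),'F',np.round(s['force'],1),'w',round(s['gripper_width'],4)
E
python3 -c "
from h import *
print(where(),shift(-52,48,.13))"
```

```text
('t 0.60 fix', array([-394.6,  437.8]), 'z', np.float64(0.198), 'yaw', np.float64(-9.81), 'F', array([ 0. , -0.4, -0.4]), 'w', 0.0854) (array([-0.3257,  0.068 , -0.404 ]), np.float64(-9.81))
```

Call:
jog_arm(linear=[[-0.03,0,-0.037],[-0.06,0,-0.074],[-0.09,0,-0.111],[-0.12,0,-0.148],[-0.15,0,-0.185]], angular=[[0,-2,0],[0,-4,0],[0,-6,0],[0,-8,0],[0,-9.81,0]], gripper=[0,0,0,0,0])

```text
time: 1.1
tcp_pos: [0.3383, 0.3802, 0.1981]
orientation: [-0.543, 0.543, 0.453, -0.453]
force: [1.6, -0.4, 0.1]
gripper_width: 0.0122
```

```bash
python3 -c "
from h import *
print(where(),shift(-52,48,.13))"
```

```text
('t 1.10 fix', array([-236.9,  257. ]), 'z', np.float64(0.1981), 'yaw', np.float64(0.1), 'F', array([ 1.6, -0.4,  0.1]), 'w', 0.0122) (array([-0.2093,  0.0681, -0.1845]), np.float64(0.1))
```

Call:
jog_arm(linear=[[-0.036,0,-0.032],[-0.072,0.01,-0.064],[-0.108,0.025,-0.096],[-0.144,0.04,-0.128],[-0.18,0.055,-0.16]], angular=[[0,0,0],[0,0,0],[0,0,0],[0,0,0],[0,0,0]], gripper=[0,0,0,0,0])

```text
time: 1.6
tcp_pos: [0.4639, 0.1739, 0.1433]
orientation: [-0.543, 0.543, 0.454, -0.453]
force: [1.3, 0.3, 0.6]
gripper_width: 0.0001
```

Call:
jog_arm(linear=[[-0.03,0.013,-0.025],[-0.03,0.013,-0.025],[-0.03,0.013,-0.025],[-0.03,0.013,-0.025],[-0.03,0.013,-0.025]], angular=[[0,0,0],[0,0,0],[0,0,0],[0,0,0],[0,0,0]], gripper=[0,0,0,0,0])

```text
time: 2.1
tcp_pos: [0.4828, 0.1408, 0.1307]
orientation: [-0.542, 0.543, 0.454, -0.453]
force: [0.5, -0.3, 0.4]
gripper_width: -0.0001
```

```bash
python3 -c "
from h import *
print(where());grab('wrist','w1.png');k=viewer.calibration('wrist');import pickle;pickle.dump(k,open('w1.pkl','wb'))
for n in [(60,100),(60,-100),(-64,-100),(-64,100)]: print(n,topix(k,[*f2w(*n),.012]))
"
```

```text
('t 2.10 fix', array([-51.6,  47.6]), 'z', np.float64(0.1307), 'yaw', np.float64(0.18), 'F', array([ 0.5, -0.3,  0.4]), 'w', -0.0001)
(60, 100) [364.94053176 291.60972937]
(60, -100) [165.82805561 291.4654387 ]
(-64, -100) [146.85254905 170.65442039]
(-64, 100) [372.10919229 170.91859622]
```

View pics/w1.png

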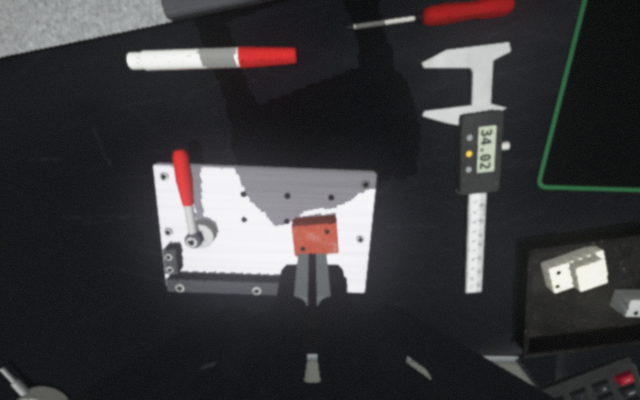

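```bash
python3 -c "
import cv2
a=cv2.imread('pics/w1.png')[145:305,145:385]; a=cv2.resize(a,None,fx=3.3,fy=3.3,interpolation=cv2.INTER_CUBIC);cv2.imwrite('pics/w1c.png',a)"
```

```text
(no output)
```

View pics/w1c.png

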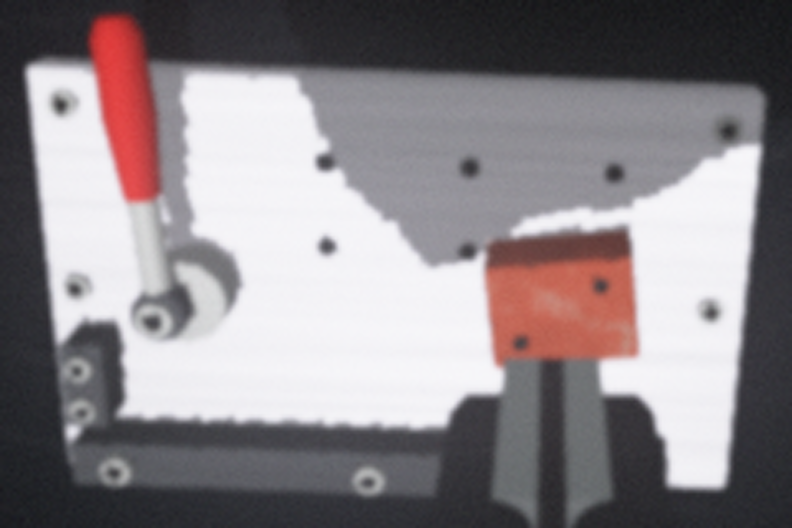

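```bash
cat > fit.py <<'E'
from h import *; import pickle
from scipy.optimize import least_squares
k=pickle.load(open('w1.pkl','rb')); kt=viewer.calibration('top')
W=[((-64,-100,12),(30,74)),((-64,100,12),(761,103)),((60,100,12),(726,488)),((-3,-60,41),(153,321))]
T=[((60,100,12),(178,108)),((60,-100,12),(622,195)),((-64,-100,12),(572,470)),((-64,100,12),(122,382)),((-3,-60,41),(508,308))]
W=[(a,(145+b[0]/3.3,145+b[1]/3.3)) for a,b in W]; T=[(a,(245+b[0]/6,150+b[1]/6)) for a,b in T]
def res(p,cams):
    FX['o']=p[:2];FX['t']=p[2]
    return np.concatenate([topix(c,[*f2w(a[0],a[1]),a[2]/1000])-b for c,l in cams for a,b in l])
for nm,cams in [('w',[(k,W)]),('t',[(kt,T)]),('both',[(k,W),(kt,T)])]:
    r=least_squares(res,[.525,.0847,-.2],args=(cams,)); print(nm,r.x[:2].round(4),np.degrees(r.x[2]).round(2),r.fun.round(1))
E
python3 fit.py
```

```text
w [0.525  0.0874] -12.64 [-2.1 -1.5  2.  -1.4 -0.   1.7  0.1  2.2]
t [0.5234 0.087 ] -12.39 [-0.   0.  -0.1 -0.1 -0.2 -0.  -0.2  0.   0.6  0. ]
both [0.5248 0.0874] -12.63 [-2.2 -1.7  1.9 -1.7 -0.1  1.5 -0.   2.  -0.1 -0.6 -0.2 -0.4 -0.5 -0.4
 -0.4 -0.7  0.4 -0.4]
```

```bash
sed -i "s/^FX=.*/FX=dict(o=np.array([.524,.0872]),t=np.radians(-12.5))/" h.py
python3 - <<'E'
from h import *; import pickle
k=pickle.load(open('w1.pkl','rb')); kt=viewer.calibration('top')
P=[w2f(onz(k,145+u/3.3,145+v/3.3,.034)).round(1) for u,v in [(488,268),(632,258),(637,355),(495,366)]]
print('wrist',P,np.mean(P,0)); P=[w2f(onz(kt,245+u/6,150+v/6,.034)).round(1) for u,v in [(224,235),(313,241),(307,311),(217,303)]]
print('top',P,np.mean(P,0)); print('knob',w2f(onz(kt,245+490/6,150+490/6,.034)),w2f(onz(k,145+115/3.3,145+30/3.3,.034)))
print(where()); print(shift(-55,48,.13))
E
```

```text
wrist [array([-19.6,  27.1]), array([-23.8,  64.7]), array([ 4.3, 67.8]), array([ 9.1, 29.5])] [-7.5   47.275]
top [array([ 4.6, 66.7]), array([ 9.5, 28.6]), array([-20.8,  25.2]), array([-24.9,  63.7])] [-7.9  46.05]
knob [-80.88440723 -66.2506628 ] [-79.06867924 -65.5241333 ]
('t 2.15 fix', array([-51.8,  43.4]), 'z', np.float64(0.1307), 'yaw', np.float64(2.29), 'F', array([-0. , -0. ,  0.7]), 'w', -0.0002)
(array([0.0047, 0.0007, 0.003 ]), np.float64(2.29))
```

Call:
jog_arm(linear=[[0.003,0.03,0],[0.003,0.06,-0.002],[0.003,0.09,-0.002],[0.003,0.105,-0.002],[0.003,0.1135,-0.002]], angular=[[0,1,0],[0,2.29,0],[0,2.29,0],[0,2.29,0],[0,2.29,0]], gripper=[0.008,0.008,0.008,0.008,0.008])

```text
time: 2.65
tcp_pos: [0.4848, 0.1441, 0.0162]
orientation: [0.551, -0.551, -0.443, 0.443]
force: [0.4, -0.3, 0.5]
gripper_width: 0.008
```

```bash
python3 -c "
from h import *
print(where(),shift(-42,46.5,.017))
grab('scene','s1.png'); a=cv2.imread('pics/s1.png')[140:270,230:400]; cv2.imwrite('pics/s1c.png',cv2.resize(a,None,fx=4.5,fy=4.5,interpolation=cv2.INTER_CUBIC))
"
```

```text
('t 2.65 fix', array([-50.6,  47.1]), 'z', np.float64(0.0162), 'yaw', np.float64(0.07), 'F', array([ 0.4, -0.3,  0.5]), 'w', 0.008) (array([-0.0006, -0.0008, -0.0086]), np.float64(0.07))
```

View pics/s1c.png

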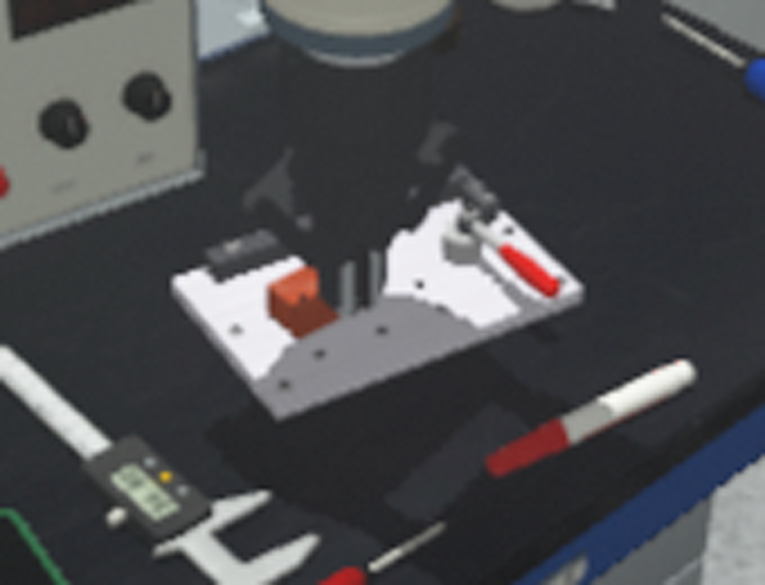

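Call:
jog_arm(linear=[[-0.0006,0,-0.006],[-0.0006,0,-0.012],[-0.0006,0,-0.017],[-0.0006,0,-0.022],[-0.0006,0,-0.027]], angular=[[0,0,0],[0,0,0],[0,0,0],[0,0,0],[0,0,0]], gripper=[0.008,0.008,0.008,0.008,0.008])

```text
time: 3.2
tcp_pos: [0.5117, 0.1374, 0.0161]
orientation: [-0.551, 0.551, 0.443, -0.442]
force: [-0.1, -0.1, -0.6]
gripper_width: 0.008
```

Call:
jog_arm(linear=[[0,0,-0.004],[0,0,-0.008],[0,0,-0.012],[0,0,-0.015],[0,0,-0.018]], angular=[[0,0,0],[0,0,0],[0,0,0],[0,0,0],[0,0,0]], gripper=[0.008,0.008,0.008,0.008,0.008])

```text
time: 3.7
tcp_pos: [0.5295, 0.1335, 0.0161]
orientation: [-0.551, 0.551, 0.443, -0.442]
force: [0.3, 0.6, -0.2]
gripper_width: 0.0077
```

```bash
python3 -c "
from h import *
print(where())
"
```

```text
('t 3.70 fix', array([-4.7, 46.4]), 'z', np.float64(0.0161), 'yaw', np.float64(0.05), 'F', array([ 0.3,  0.6, -0.2]), 'w', 0.0077)
```

Call:
jog_arm(linear=[[0,0,-0.001],[0,0,-0.002],[0,0,-0.003],[0,0,-0.004],[0,0,-0.004]], angular=[[0,0,0],[0,0,0],[0,0,0],[0,0,0],[0,0,0]], gripper=[0.008,0.008,0.008,0.008,0.008])

```text
time: 4.2
tcp_pos: [0.5335, 0.1326, 0.0161]
orientation: [-0.551, 0.551, 0.443, -0.442]
force: [0.0, 0.4, -0.2]
gripper_width: 0.0079
```

```bash
python3 -c "
from h import *
print(where())
grab('top'); k=viewer.calibration('top'); r=spotter.search_frame('top','block')
for x in r[:2]: b=x['box']; print(x, w2f(onz(k,b[0]+b[2]/2,b[1]+b[3]/2,.03)))
"
```

```text
('t 4.20 fix', array([-0.6, 46.4]), 'z', np.float64(0.0161), 'yaw', np.float64(0.05), 'F', array([ 0. ,  0.4, -0.2]), 'w', 0.0079)
{'box': [147.9, 129.5, 69.0, 51.0], 'score': 0.75} [ 42.54741521 340.25280228]
```

Call:
jog_arm(linear=[[0,0,-0.001],[0,0,-0.002],[0,0,-0.003],[0,0,-0.004],[0,0,-0.004]], angular=[[0,0,0],[0,0,0],[0,0,0],[0,0,0],[0,0,0]], gripper=[0.008,0.008,0.008,0.008,0.008])

```text
time: 4.8
tcp_pos: [0.5374, 0.1317, 0.0161]
orientation: [-0.551, 0.551, 0.443, -0.442]
force: [-0.4, -0.1, -0.7]
gripper_width: 0.0081
```

```bash
python3 -c "
from h import *
print(where())
grab('wrist','w2.png'); a=cv2.imread('pics/w2.png')[120:400,140:480]; cv2.imwrite('pics/w2c.png',cv2.resize(a,None,fx=2.1,fy=2.1,interpolation=cv2.INTER_CUBIC))
"
```

```text
('t 4.80 fix', array([ 3.4, 46.4]), 'z', np.float64(0.0161), 'yaw', np.float64(0.04), 'F', array([-0.4, -0.1, -0.7]), 'w', 0.0081)
```

View pics/w2c.png

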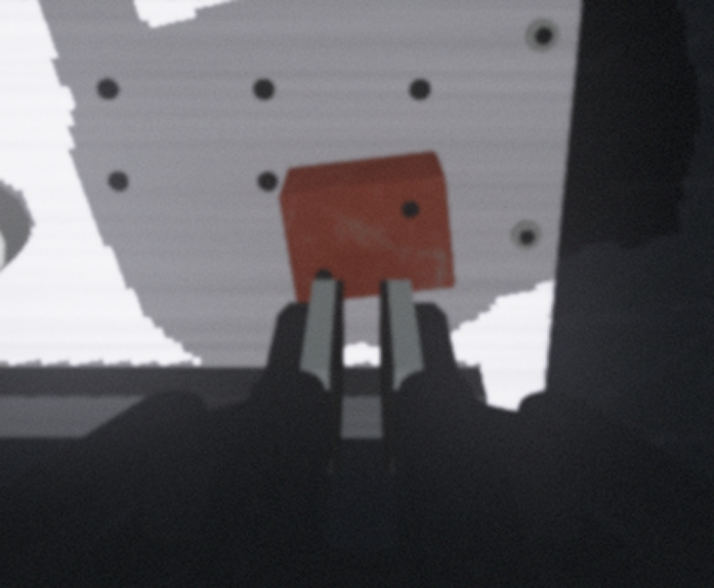

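```bash
python3 -c "
from h import *
k=viewer.calibration('wrist'); s,m=M(); p=s['tcp_pos']
print(p, topix(k,p), topix(k,p+m@[0,-.05,0]), topix(k,p+m@[0,-.1,0]))
ks=viewer.calibration('scene'); print(topix(ks,p), topix(ks,[*f2w(-7.7,46.5),.034]))
for c,kk in [('wrist',k),('scene',ks)]:
  grab(c,'n_%s.png'%c)
  for x in spotter.search_frame(c,'block')[:1]:
    b=x['box'];print(c,x,w2f(onz(kk,b[0]+b[2]/2,b[1]+b[3]/2,.03)))
a=cv2.imread('pics/n_scene.png')[140:270,230:400]; cv2.imwrite('pics/s2c.png',cv2.resize(a,None,fx=4.5,fy=4.5,interpolation=cv2.INTER_CUBIC))
"
```

```text
[0.5373069  0.13175384 0.01611542] [313.94485742 239.91434526] [314.63206634 289.07959736] [315.99030308 386.2524498 ]
[297.26089373 204.82785307] [299.4106604  201.73585432]
wrist {'box': [274.8, 189.3, 80.2, 75.0], 'score': 0.61} [-10.44202407  46.76651638]
scene {'box': [287.9, 193.9, 20.4, 21.7], 'score': 0.52} [-12.11225525  52.80061206]
```

View pics/s2c.png

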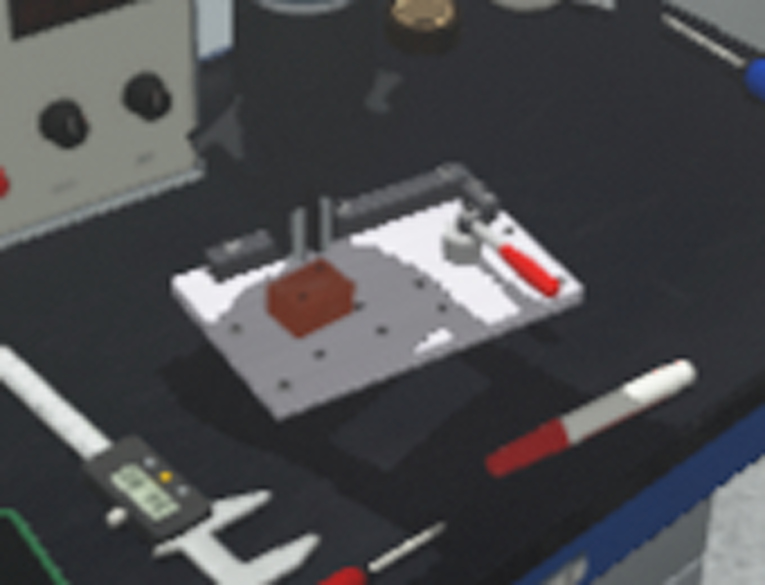

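```bash
python3 -c "
from h import *
k=viewer.calibration('wrist'); ks=viewer.calibration('scene'); s,m=M(); p=s['tcp_pos']
A=[];b=[]
for kk,u,v in [(k,313,253.5),(ks,299.1,197.1)]:
  o,d=ray(kk,u,v); d=d/np.linalg.norm(d); Q=np.eye(3)-np.outer(d,d); A.append(Q);b.append(Q@o)
x=np.linalg.lstsq(np.vstack(A),np.concatenate(b),rcond=None); print(x[0],x[1],'tool',m.T@(x[0]-p),'fix',w2f(x[0]))
print(shift(-50,46.5,.016), manip.grip_point_offset)
"
```

```text
[0.53025719 0.13239696 0.04581061] [2.96103631e-07] tool [-0.00086816 -0.02969459  0.00690187] fix [-3.67354309 45.47991826]
(array([0.0002, 0.0001, 0.0532]), np.float64(0.05)) 0.0187
```

Call:
jog_arm(linear=[[0,0,0.012],[0,0,0.024],[0,0,0.036],[0,0,0.048],[0,0,0.053]], angular=[[0,0,0],[0,0,0],[0,0,0],[0,0,0],[0,0,0]], gripper=[0,0,0,0,0])

```text
time: 5.55
tcp_pos: [0.4835, 0.1435, 0.0161]
orientation: [0.551, -0.551, -0.443, 0.443]
force: [0.1, -0.1, 0.8]
gripper_width: 0.0004
```

Call:
jog_arm(linear=[[0,0.001,0],[0,0.002,0],[0,0.003,0],[0,0.003,0],[0,0.003,0]], angular=[[0,0,0],[0,0,0],[0,0,0],[0,0,0],[0,0,0]], gripper=[0,0,0,0,0])

```text
time: 6.05
tcp_pos: [0.4838, 0.1434, 0.013]
orientation: [0.551, -0.551, -0.443, 0.443]
force: [-1.0, 0.4, -0.4]
gripper_width: 0.0003
```

```bash
python3 -c "
from h import *
print(where())
grab('scene','s3.png');grab('wrist','w3.png')
a=cv2.imread('pics/s3.png')[150:240,260:370]; b=cv2.imread('pics/w3.png')[140:300,220:420]
f=cv2.INTER_CUBIC
cv2.imwrite('pics/c3.png',np.hstack([cv2.resize(a,(400,327),interpolation=f),cv2.resize(b,(400,327),interpolation=f)]))
"
```

```text
('t 6.05 fix', array([-51.4,  46.2]), 'z', np.float64(0.013), 'yaw', np.float64(0.07), 'F', array([-1. ,  0.4, -0.4]), 'w', 0.0003)
```

View pics/c3.png

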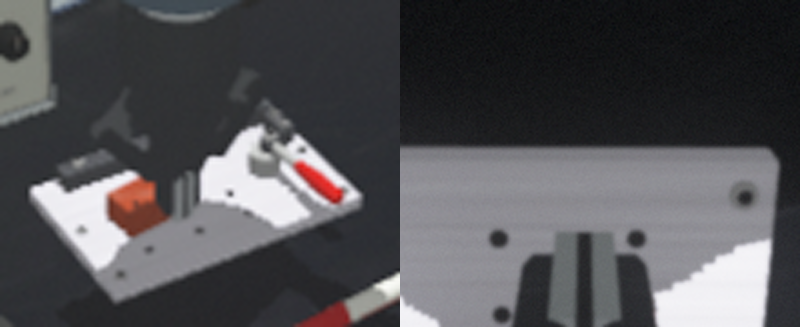

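Call:
jog_arm(linear=[[0,0.004,0],[0,0.008,0],[0,0.012,0],[0,0.015,0],[0,0.016,0]], angular=[[0,0,0],[0,0,0],[0,0,0],[0,0,0],[0,0,0]], gripper=[0,0,0,0,0])

```text
time: 6.65
tcp_pos: [0.4834, 0.1434, -0.0034]
orientation: [0.551, -0.551, -0.443, 0.443]
force: [0.1, 0.3, -0.1]
gripper_width: 0.0003
```

Call:
jog_arm(linear=[[0,0.001,0],[0,0.002,0],[0,0.003,0],[0,0.004,0],[0,0.004,0]], angular=[[0,0,0],[0,0,0],[0,0,0],[0,0,0],[0,0,0]], gripper=[0,0,0,0,0])

```text
time: 7.15
tcp_pos: [0.4834, 0.1434, -0.0075]
orientation: [0.551, -0.551, -0.443, 0.443]
force: [-0.5, -0.2, 0.5]
gripper_width: -0.0
```

Call:
jog_arm(linear=[[0,0.001,0],[0,0.002,0],[0,0.003,0],[0,0.004,0],[0,0.004,0]], angular=[[0,0,0],[0,0,0],[0,0,0],[0,0,0],[0,0,0]], gripper=[0,0,0,0,0])

```text
time: 7.65
tcp_pos: [0.4833, 0.1434, -0.0116]
orientation: [0.552, -0.551, -0.443, 0.443]
force: [-0.2, -0.2, 0.1]
gripper_width: 0.0
```

```bash
python3 -c "
from h import *
print(where(), manip.get_state()['qpos'])
grab('scene','s4.png');grab('wrist','w4.png')
a=cv2.imread('pics/s4.png')[150:240,260:370]; b=cv2.imread('pics/w4.png')[140:300,220:420]
f=cv2.INTER_CUBIC
cv2.imwrite('pics/c4.png',np.hstack([cv2.resize(a,(400,327),interpolation=f),cv2.resize(b,(400,327),interpolation=f)]))
"
```

```text
('t 7.65 fix', array([-51.9,  46. ]), 'z', np.float64(-0.0116), 'yaw', np.float64(0.07), 'F', array([-0.2, -0.2,  0.1]), 'w', 0.0) [ 1.69591460e-01  6.45801345e-01  1.83765473e+00  6.96697610e-04
  6.59404535e-01 -1.18484526e+00]
```

View pics/c4.png

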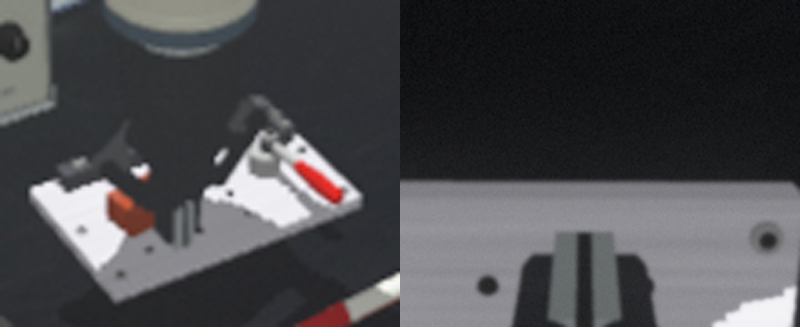

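```bash
cat >> h.py <<'E'
def tri(obs):
    A=[];b=[]
    for kk,u,v in obs:
        o,d=ray(kk,u,v); d=d/np.linalg.norm(d); Q=np.eye(3)-np.outer(d,d); A.append(Q);b.append(Q@o)
    return np.linalg.lstsq(np.vstack(A),np.concatenate(b),rcond=None)[0]
E
python3 -c "
from h import *
k=viewer.calibration('wrist'); ks=viewer.calibration('scene'); s,m=M(); p=s['tcp_pos']
x=tri([(k,312,253.5),(ks,310,216.9)]); print(x,m.T@(x-p),w2f(x))
"
```

```text
[0.47602354 0.14441336 0.0215509 ] [-0.00058404 -0.03303565  0.00741405] [-59.22246496  45.47316737]
```

Call:
jog_arm(linear=[[0,0.001,0],[0,0.002,0],[0,0.003,0],[0,0.004,0],[0,0.004,0]], angular=[[0,0,0],[0,0,0],[0,0,0],[0,0,0],[0,0,0]], gripper=[0,0,0,0,0])

```text
time: 8.25
tcp_pos: [0.4833, 0.1434, -0.0156]
orientation: [0.552, -0.551, -0.443, 0.443]
force: [0.9, 0.4, -0.1]
gripper_width: -0.0002
```

Call:
jog_arm(linear=[[0,0,-0.006],[0,0,-0.012],[0,0,-0.016],[0,0,-0.02],[0,0,-0.024]], angular=[[0,0,0],[0,0,0],[0,0,0],[0,0,0],[0,0,0]], gripper=[0,0,0,0,0])

```text
time: 8.75
tcp_pos: [0.507, 0.1381, -0.0157]
orientation: [0.552, -0.551, -0.443, 0.443]
force: [-0.6, 0.5, -0.2]
gripper_width: 0.0001
```

```bash
python3 -c "
from h import *
print(where())
grab('scene','s5.png');grab('wrist','w5.png')
a=cv2.imread('pics/s5.png')[150:240,260:370]; b=cv2.imread('pics/w5.png')[140:300,220:420]
f=cv2.INTER_CUBIC
cv2.imwrite('pics/c5.png',np.hstack([cv2.resize(a,(400,327),interpolation=f),cv2.resize(b,(400,327),interpolation=f)]))
"
```

```text
('t 8.75 fix', array([-27.6,  46. ]), 'z', np.float64(-0.0157), 'yaw', np.float64(0.07), 'F', array([-0.6,  0.5, -0.2]), 'w', 0.0001)
```

View pics/c5.png

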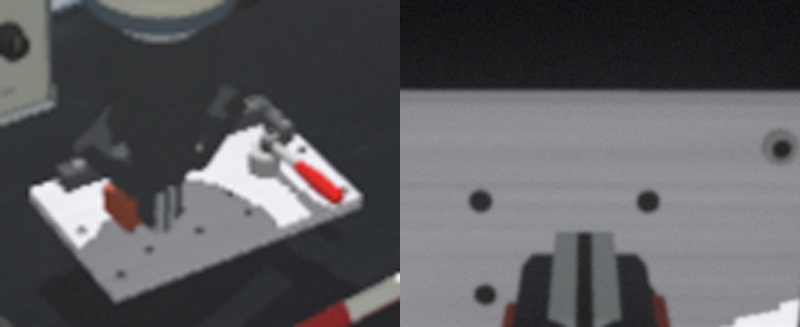

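Call:
jog_arm(linear=[[0,0,-0.004],[0,0,-0.008],[0,0,-0.012],[0,0,-0.016],[0,0,-0.02]], angular=[[0,0,0],[0,0,0],[0,0,0],[0,0,0],[0,0,0]], gripper=[0,0,0,0,0])

```text
time: 9.35
tcp_pos: [0.5273, 0.1337, -0.0157]
orientation: [0.551, -0.551, -0.443, 0.443]
force: [-0.2, -0.4, 0.6]
gripper_width: 0.0003
```

Call:
jog_arm(linear=[[0,0,-0.001],[0,0,-0.002],[0,0,-0.003],[0,0,-0.004],[0,0,-0.005]], angular=[[0,0,0],[0,0,0],[0,0,0],[0,0,0],[0,0,0]], gripper=[0,0,0,0,0])

```text
time: 9.85
tcp_pos: [0.5321, 0.1327, -0.0157]
orientation: [0.551, -0.551, -0.443, 0.443]
force: [-0.9, 0.4, -0.2]
gripper_width: 0.0
```

```bash
cat >> h.py <<'E'
def orange(im,roi=None):
    h=cv2.cvtColor(im,cv2.COLOR_RGB2HSV); m=((h[...,0]>=2)&(h[...,0]<=14)&(h[...,1]>110)&(h[...,2]>60)).astype(np.uint8)
    if roi: z=np.zeros_like(m); a,b,c,d=roi; z[b:d,a:c]=m[b:d,a:c]; m=z
    n,l,st,ce=cv2.connectedComponentsWithStats(m); return m,[(st[i].tolist(),ce[i].round(1)) for i in range(1,n) if st[i][4]>15]
E
python3 -c "
from h import *
print(where())
im=grab('scene','s6.png'); print('scene',orange(im,(230,140,400,270))[1])
im=grab('wrist','w6.png'); print('wrist',orange(im)[1])
print('top',orange(grab('top','t6.png'),(260,150,360,240))[1])
"
```

```text
('t 9.85 fix', array([-1.9, 46.2]), 'z', np.float64(-0.0157), 'yaw', np.float64(0.06), 'F', array([-0.9,  0.4, -0.2]), 'w', 0.0)
scene [([284, 195, 10, 12, 68], array([287.8, 200.7]))]
wrist [([271, 287, 7, 17, 56], array([273.8, 294.6])), ([347, 287, 8, 20, 69], array([350.3, 295.2])), ([306, 346, 13, 19, 214], array([312. , 355.9]))]
top []
```

Call:
jog_arm(linear=[[0,0,-0.001],[0,0,-0.002],[0,0,-0.003],[0,0,-0.0035],[0,0,-0.004]], angular=[[0,0,0],[0,0,0],[0,0,0],[0,0,0],[0,0,0]], gripper=[0,0,0,0,0])

```text
time: 10.5
tcp_pos: [0.5338, 0.1322, -0.0158]
orientation: [0.552, -0.55, -0.442, 0.444]
force: [-13.9, 8.4, 13.0]
gripper_width: -0.0001
```

```bash
python3 -c "
from h import *
print(where());k=viewer.calibration('wrist')
im=grab('wrist','w7.png'); o=orange(im)[1];print('wrist',o)
for v in (287,290,304,307): print(v,w2f(onz(k,274,v,.034)),w2f(onz(k,350,v,.034)))
"
```

```text
('t 10.50 fix', array([-0.2, 46. ]), 'z', np.float64(-0.0158), 'yaw', np.float64(0.06), 'F', array([-13.9,   8.4,  13. ]), 'w', -0.0001)
wrist [([272, 287, 5, 16, 49], array([274.2, 294.4])), ([347, 287, 8, 21, 80], array([350.5, 295.4])), ([306, 346, 13, 20, 207], array([311.9, 356. ]))]
287 [-0.79750321 28.70926219] [-0.77951743 61.15871189]
290 [ 0.67526978 28.65651597] [ 0.69307586 61.2092033 ]
304 [ 7.6739963  28.40586203] [ 7.69092789 61.44914155]
307 [ 9.20125977 28.35116428] [ 9.21799602 61.50150077]
```

Call:
jog_arm(linear=[[0,0,0.004],[0,0,0.012],[0.015,0,0.014],[0.035,0,0.014],[0.048,0,0.014]], angular=[[0,0,0],[0,0,0],[0,0,0],[0,0,0],[0,0,0]], gripper=[0,0,0,0,0])

```text
time: 11.05
tcp_pos: [0.531, 0.1838, -0.0156]
orientation: [0.552, -0.55, -0.442, 0.444]
force: [0.1, 0.8, -0.2]
gripper_width: -0.0002
```

```bash
python3 -c "
from h import *
print(where(), shift(23,96,-.0157)); k=viewer.calibration('wrist')
im=grab('wrist','w8.png'); m,o=orange(im);print('wrist',o)
kt=viewer.calibration('top'); m,o=orange(grab('top','t8.png'),(260,150,360,240)); print(o)
for s,c in o: print(w2f(onz(kt,*c,.034)))
"
```

```text
('t 11.05 fix', array([-14.1,  95.8]), 'z', np.float64(-0.0156), 'yaw', np.float64(0.08), 'F', array([ 0.1,  0.8, -0.2]), 'w', -0.0002) (array([ 0.0001, -0.0001, -0.0371]), np.float64(0.08))
wrist [([162, 336, 11, 7, 52], array([166. , 338.3])), ([193, 357, 25, 23, 175], array([204.1, 368.6]))]
[]
```

Call:
jog_arm(linear=[[0,0,-0.012],[0,0,-0.024],[0,0,-0.037],[-0.006,0,-0.037],[-0.012,0,-0.037]], angular=[[0,0,0],[0,0,0],[0,0,0],[0,0,0],[0,0,0]], gripper=[0,0,0,0,0])

```text
time: 11.65
tcp_pos: [0.5648, 0.1634, -0.016]
orientation: [0.552, -0.55, -0.442, 0.444]
force: [-1.1, -0.6, 0.4]
gripper_width: 0.0003
```

Call:
jog_arm(linear=[[-0.006,0,0],[-0.012,0,0],[-0.018,0,0],[-0.024,0,0],[-0.03,0,0]], angular=[[0,0,0],[0,0,0],[0,0,0],[0,0,0],[0,0,0]], gripper=[0,0,0,0,0])

```text
time: 12.15
tcp_pos: [0.5582, 0.1336, -0.016]
orientation: [0.552, -0.55, -0.442, 0.444]
force: [-0.3, 1.2, -0.3]
gripper_width: -0.0002
```

```bash
python3 -c "
from h import *
print(where(), shift(23,0,-.0157)); k=viewer.calibration('wrist')
im=grab('wrist','w9.png'); m,o=orange(im);print('wrist',o)
ks=viewer.calibration('scene'); m,o=orange(grab('scene','s9.png'),(230,140,400,270)); print(o)
for s,c in o: print(w2f(onz(ks,*c,.034)))
"
```

```text
('t 12.15 fix', array([23.3, 52.7]), 'z', np.float64(-0.016), 'yaw', np.float64(0.12), 'F', array([-0.3,  1.2, -0.3]), 'w', -0.0002) (array([-0.0527, -0.0003,  0.0005]), np.float64(0.12))
wrist [([187, 244, 96, 79, 5806], array([233.8, 277.6]))]
[([297, 188, 14, 15, 166], array([303. , 194.8]))]
[11.94610347 24.66633031]
```

```bash
cat >> h.py <<'E'
from scipy.optimize import minimize
def fitblock(im,k,x0,roi=None):
    m,_=orange(im,roi); m=cv2.morphologyEx(m,cv2.MORPH_CLOSE,np.ones((5,5))); S=4
    def cost(p):
        c,s=np.cos(np.radians(p[2])),np.sin(np.radians(p[2])); pts=[]
        for a in(-15,15):
            for b in(-20,20):
                for z in(.012,.034): pts.append(topix(k,[*f2w(p[0]+c*a-s*b,p[1]+s*a+c*b),z]))
        h=cv2.convexHull(np.array(pts,np.float32)); z=np.zeros(m.shape,np.uint8); cv2.fillPoly(z,[np.round(h*16).astype(int)],1,shift=4)
        return (z^m).sum()/max(m.sum(),1)
    r=minimize(cost,x0,method='Nelder-Mead',options=dict(initial_simplex=np.array(x0)+np.array([[0,0,0],[4,0,0],[0,4,0],[0,0,6]]),xatol=.05,fatol=1e-4))
    return r.x.round(1),round(r.fun,3)
E
python3 -c "
from h import *
k=viewer.calibration('wrist'); im=cv2.cvtColor(cv2.imread('pics/w9.png'),cv2.COLOR_BGR2RGB)
print(fitblock(im,k,[27,20,0]))
k=viewer.calibration('scene'); im=cv2.cvtColor(cv2.imread('pics/s9.png'),cv2.COLOR_BGR2RGB)
print(fitblock(im,k,[27,20,0],(230,140,400,270)))
"
```

```text
(array([27.3, 18.3, -2.3]), np.float64(0.353))
(array([27.4, 19.4, -0.6]), np.float64(0.527))
```

Call:
jog_arm(linear=[[-0.006,0,0],[-0.012,0,0],[-0.018,0,0],[-0.024,0,0],[-0.03,0,0]], angular=[[0,0,0],[0,0,0],[0,0,0],[0,0,0],[0,0,0]], gripper=[0,0,0,0,0])

```text
time: 12.75
tcp_pos: [0.5517, 0.1035, -0.016]
orientation: [0.552, -0.55, -0.442, 0.444]
force: [-0.5, 1.7, 1.1]
gripper_width: 0.0004
```

Call:
jog_arm(linear=[[-0.006,0,0],[-0.012,0,0],[-0.018,0,0],[-0.024,0,0],[-0.03,0,0]], angular=[[0,0,0],[0,0,0],[0,0,0],[0,0,0],[0,0,0]], gripper=[0,0,0,0,0])

```text
time: 13.25
tcp_pos: [0.5451, 0.0738, -0.016]
orientation: [0.552, -0.55, -0.442, 0.444]
force: [-0.3, 1.3, 1.2]
gripper_width: -0.0002
```

```bash
python3 -c "
from h import *
print(where(), shift(23,-20,-.0157)); k=viewer.calibration('wrist')
im=grab('wrist','w10.png'); m,o=orange(im);print('wrist',o); print(fitblock(im,k,[27,-42,0]))
for s,c in o[:1]:
  x,y,w,h,_=s
  for v in range(y,y+h,6):
    u=np.where(m[v]>0)[0]; print(v,u.min() if len(u) else None,u.max() if len(u) else None,end=' | ')
print(im[o[0][0][1]-4:o[0][0][1]+30:3,int(o[0][1][0])])
"
```

```text
('t 13.25 fix', array([23.5, -8.6]), 'z', np.float64(-0.016), 'yaw', np.float64(0.08), 'F', array([-0.3,  1.3,  1.2]), 'w', -0.0002) (array([-0.0114, -0.0003,  0.0005]), np.float64(0.08))
wrist [([186, 244, 97, 79, 5868], array([233.8, 277.8]))]
(array([ 26.7, -43.3,  -1.7]), np.float64(0.355))
244 222 281 | 250 196 281 | 256 192 282 | 262 187 282 | 268 187 281 | 274 187 280 | 280 189 279 | 286 189 278 | 292 190 277 | 298 190 275 | 304 190 270 | 310 191 268 | 316 192 208 | 322 195 198 | [[137 134 139]
 [ 95  66  62]
 [ 90  51  42]
 [ 86  44  37]
 [ 86  41  34]
 [ 85  42  33]
 [ 91  45  37]
 [ 89  43  34]
 [103  51  41]
 [103  49  38]
 [102  48  36]
 [101  49  40]]
```

```bash
python3 -c "
from h import *
k=viewer.calibration('wrist'); im=cv2.cvtColor(cv2.imread('pics/w10.png'),cv2.COLOR_BGR2RGB).astype(int)
m=((im[...,0]-im[...,2])>25).astype(np.uint8); m[:,:150]=0
n,l,st,ce=cv2.connectedComponentsWithStats(m); i=1+st[1:,4].argmax(); print(st[i]); m=l==i
print([(u,np.where(m[:,u])[0].min(),np.where(m[:,u])[0].max()) for u in range(st[i][0],st[i][0]+st[i][2],6)])
u=np.arange(205,275,2); v=[np.where(m[:,x])[0].min() for x in u]; p=np.polyfit(u,v,1); print('front edge slope deg',np.degrees(np.arctan(p[0])))
for x,y in [(f2w(12,-60),f2w(12,-25))]: a=topix(k,[*x,.012]);b=topix(k,[*y,.012]); print(a,b)
im=im.astype(np.uint8)[170:400,130:400]; cv2.imwrite('pics/c10.png',cv2.resize(im[...,::-1],None,fx=2.6,fy=2.6,interpolation=cv2.INTER_CUBIC))
"
```

```text
[ 186  243   98   80 6080]
[(186, np.int64(262), np.int64(273)), (192, np.int64(254), np.int64(321)), (198, np.int64(248), np.int64(322)), (204, np.int64(249), np.int64(319)), (210, np.int64(249), np.int64(315)), (216, np.int64(246), np.int64(312)), (222, np.int64(243), np.int64(308)), (228, np.int64(243), np.int64(306)), (234, np.int64(243), np.int64(306)), (240, np.int64(243), np.int64(306)), (246, np.int64(243), np.int64(308)), (252, np.int64(243), np.int64(315)), (258, np.int64(243), np.int64(313)), (264, np.int64(243), np.int64(312)), (270, np.int64(243), np.int64(307)), (276, np.int64(243), np.int64(298)), (282, np.int64(244), np.int64(267))]
front edge slope deg -4.301122740578229
[208.29239924 242.45329837] [281.46551133 242.42627543]
```

View pics/c10.png

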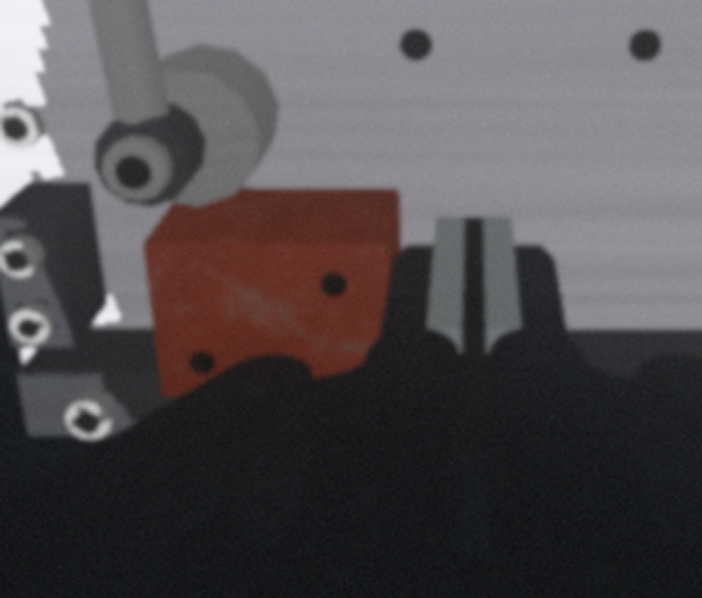

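Call:
jog_arm(linear=[[-0.003,0,0],[-0.006,0,0],[-0.008,0,0],[-0.01,0,0],[-0.011,0,0]], angular=[[0,0,0],[0,0,0],[0,0,0],[0,0,0],[0,0,0]], gripper=[0,0,0,0,0])

```text
time: 13.8
tcp_pos: [0.5424, 0.0622, -0.016]
orientation: [0.552, -0.55, -0.442, 0.444]
force: [0.5, 1.2, 0.5]
gripper_width: -0.0001
```

Call:
jog_arm(linear=[[-0.001,0,0],[-0.002,0,0],[-0.003,0,0],[-0.004,0,0],[-0.004,0,0]], angular=[[0,0,0],[0,0,0],[0,0,0],[0,0,0],[0,0,0]], gripper=[0,0,0,0,0])

```text
time: 14.3
tcp_pos: [0.5416, 0.0582, -0.016]
orientation: [0.552, -0.55, -0.442, 0.444]
force: [0.3, -0.3, 0.1]
gripper_width: -0.0001
```

Call:
jog_arm(linear=[[-0.0005,0,0],[-0.001,0,0],[-0.0015,0,0],[-0.002,0,0],[-0.0025,0,0]], angular=[[0,0,0],[0,0,0],[0,0,0],[0,0,0],[0,0,0]], gripper=[0,0,0,0,0])

```text
time: 14.8
tcp_pos: [0.5415, 0.0571, -0.0158]
orientation: [0.553, -0.55, -0.442, 0.443]
force: [2.1, 21.2, 2.9]
gripper_width: 0.0001
```

```bash
python3 -c "
from h import *
print(where()); k=viewer.calibration('wrist')
im=grab('wrist','w11.png').astype(int); 
m=((im[...,0]-im[...,2])>25).astype(np.uint8); m[:,:150]=0
n,l,st,ce=cv2.connectedComponentsWithStats(m); i=1+st[1:,4].argmax(); print(st[i])
"
```

```text
('t 14.80 fix', array([ 23.6, -25.7]), 'z', np.float64(-0.0158), 'yaw', np.float64(0.04), 'F', array([ 2.1, 21.2,  2.9]), 'w', 0.0001)
[ 186  243   99   80 5940]
```

Call:
jog_arm(linear=[[0.004,0,0],[0.01,0,0],[0.01,-0.02,0],[0.01,-0.05,-0.01],[0.01,-0.06,-0.026]], angular=[[0,0,0],[0,0,0],[0,0,0],[0,0,0],[0,0,0]], gripper=[0,0,0,0,0])

```text
time: 15.35
tcp_pos: [0.5698, 0.0614, 0.0464]
orientation: [0.552, -0.55, -0.443, 0.443]
force: [0.3, 0.2, 0.0]
gripper_width: -0.0002
```

Call:
jog_arm(linear=[[0,0,0],[0,0,0],[0,0,0],[0,0,0],[0,0,0]], angular=[[0,0,0],[0,0,0],[0,0,0],[0,0,0],[0,0,0]], gripper=[0,0,0,0,0])

```text
time: 15.85
tcp_pos: [0.569, 0.0615, 0.0458]
orientation: [0.552, -0.55, -0.443, 0.443]
force: [-0.2, -0.2, 0.4]
gripper_width: -0.0
```

```bash
python3 -c "
from h import *
import pickle
print(where()); k=viewer.calibration('wrist'); pickle.dump(k,open('w12.pkl','wb'))
im=grab('wrist','w12.png')
for n,p in dict(home=(27,-60,34),railL=(42,-92,27),railR=(42,0,27)).items(): print(n,topix(k,[*f2w(*p[:2]),p[2]/1000]).round(1))
im=im.astype(int);m=((im[...,0]-im[...,2])>25).astype(np.uint8)
n,l,st,ce=cv2.connectedComponentsWithStats(m); print(st[1:][st[1:,4]>60])
"
```

```text
('t 15.85 fix', array([ 49.5, -15.3]), 'z', np.float64(0.0458), 'yaw', np.float64(0.08), 'F', array([-0.2, -0.2,  0.4]), 'w', -0.0)
home [236.8 196. ]
railL [188.7 216.1]
railR [338.7 215.9]
[[ 198    0   36   82 2088]
 [ 201  163   75   56 3909]
 [ 617  354   23   44  698]]
```

```bash
python3 -c "
import cv2
a=cv2.imread('pics/w12.png')[130:260,150:310]; cv2.imwrite('pics/c12.png',cv2.resize(a,None,fx=4.6,fy=4.6,interpolation=cv2.INTER_CUBIC))"
```

```text
(no output)
```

View pics/c12.png

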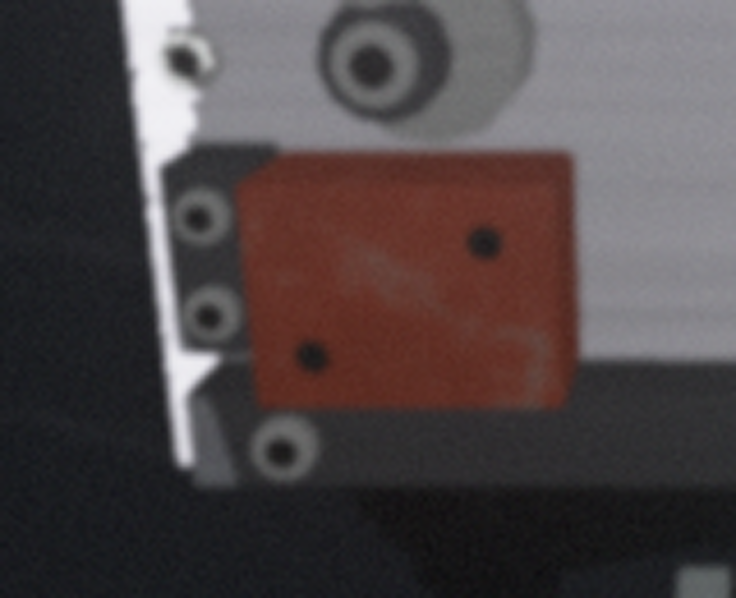

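```bash
python3 -c "
from h import *
import pickle
k=pickle.load(open('w12.pkl','rb'))
f=lambda u,v,z:w2f(onz(k,150+u/4.6,130+v/4.6,z)).round(1)
print('block top',[f(*p,.034) for p in [(240,185),(556,183),(565,406),(258,408)]],'base rear',f(650,360,.012),'base front',f(420,152,.012))
print('stop top rear', f(245,350,.012))
a=cv2.imread('pics/w12.png').astype(int); print(a[200:236,298].sum(1)//3, a[200:236,285].sum(1)//3)
"
```

```text
block top [array([ 11.8, -78.5]), array([ 11.5, -39.6]), array([ 40.8, -39.6]), array([ 41.1, -79.2])] base rear [ 42.2 -29.9] base front [ 12.1 -60.7]
stop top rear [ 40.7 -87.5]
[134 137 139 142 141 140 132 118  92  64  49  49  48  44  49  46  48  51
  51  50  49  48  49  49  48  49  50  47  47  47  45  44  46  46  43  38] [136 135 136 137 140 139 130 109  83  56  46  46  46  46  46  47  47  49
  49  49  48  48  47  49  50  48  48  46  46  44  50  46  49  44  45  37]
```

```bash
python3 -c "
from h import *
print(where(), shift(-62,-100,.046), shift(-62,-100,-.012))
for ph in range(186,84,-6):
  a=np.radians(ph);u=np.array([np.cos(a),np.sin(a)]);n=np.array([np.sin(a),-np.cos(a)])
  print(ph,(np.array([-4.2,-60])+58*u-(11*abs(n[0])+14.5*abs(n[1])+6)*n).round(1))
"
```

```text
('t 15.90 fix', array([ 49.7, -15.3]), 'z', np.float64(0.0459), 'yaw', np.float64(0.07), 'F', array([-0.1, -0.6,  0.2]), 'w', -0.0) (array([-0.0845,  0.0002,  0.1118]), np.float64(0.07)) (array([-0.0846,  0.0582,  0.1117]), np.float64(0.07))
186 [-59.6 -87.5]
180 [-62.2 -80.5]
174 [-64.1 -75.4]
168 [-65.6 -69.9]
162 [-66.5 -64.1]
156 [-66.8 -58.1]
150 [-66.5 -51.8]
144 [-65.3 -45.5]
138 [-63.5 -39.1]
132 [-60.8 -32.9]
126 [-57.2 -26.8]
120 [-52.9 -21.2]
114 [-47.8 -15.9]
108 [-42.  -11.3]
102 [-35.6  -7.4]
96 [-28.6  -4.2]
90 [-21.2  -2. ]
```

Call:
jog_arm(linear=[[-0.025,0,0.033],[-0.05,0,0.067],[-0.075,0,0.1],[-0.085,0,0.112],[-0.085,0,0.112]], angular=[[0,0,0],[0,0,0],[0,0,0],[0,0,0],[0,0,0]], gripper=[0,0,0,0,0])

```text
time: 16.4
tcp_pos: [0.4391, 0.0021, 0.0461]
orientation: [0.553, -0.55, -0.442, 0.443]
force: [0.2, 1.1, 0.3]
gripper_width: 0.0
```

Call:
jog_arm(linear=[[0,0.015,0],[0,0.03,0],[0,0.045,0],[0,0.055,0],[0,0.058,0]], angular=[[0,0,0],[0,0,0],[0,0,0],[0,0,0],[0,0,0]], gripper=[0,0,0,0,0])

```text
time: 16.9
tcp_pos: [0.4392, 0.0024, -0.0128]
orientation: [0.553, -0.55, -0.442, 0.444]
force: [1.2, 1.0, -0.2]
gripper_width: -0.0
```

```bash
cat >> h.py <<'E'
def redpx(im,ref):
    m,_=ref if ref is not None else (None,None)
def lever(cam,fn,k=None):
    im=grab(cam,fn); k=k or viewer.calibration(cam); h=cv2.cvtColor(im,cv2.COLOR_RGB2HSV)
    m=(((h[...,0]<=3)|(h[...,0]>=174))&(h[...,1]>170)&(h[...,2]>70)); v,u=np.nonzero(m)
    P=np.array([w2f(onz(k,a,b,.036)) for a,b in zip(u,v)]); P=P[(abs(P[:,0])<95)&(abs(P[:,1]+20)<90)] if len(P) else P
    if len(P)<8: return len(P)
    d=P.mean(0)-[-4.2,-60]; return cam,len(P),P.mean(0).round(1),'ang',np.degrees(np.arctan2(d[1],d[0])).round(1)%360,'rad',np.hypot(*d).round(1)
E
python3 -c "
from h import *
print(where(),lever('top','t13.png'),lever('scene','s13.png'),lever('wrist','w13.png'))
"
```

```text
('t 16.90 fix', array([ -64.5, -101.1]), 'z', np.float64(-0.0128), 'yaw', np.float64(0.01), 'F', array([ 1.2,  1. , -0.2]), 'w', -0.0) 0 ('scene', 15, array([-76.4, -60.6]), 'ang', np.float64(180.5), 'rad', np.float64(72.2)) ('wrist', 1011, array([-73.1, -66.3]), 'ang', np.float64(185.2), 'rad', np.float64(69.2))
```

Call:
jog_arm(linear=[[0.008,0,-0.0025],[0.014,0,-0.0035],[0.02,0,-0.0025],[0.0256,0,-0.0005],[0.031,0,0.001]], angular=[[0,0,0],[0,0,0],[0,0,0],[0,0,0],[0,0,0]], gripper=[0,0,0,0,0])

```text
time: 17.55
tcp_pos: [0.4449, 0.0334, -0.0116]
orientation: [0.553, -0.55, -0.442, 0.444]
force: [-0.7, -1.7, -0.1]
gripper_width: 0.0001
```

```bash
python3 -c "
from h import *
print(where(),lever('scene','s14.png'),lever('wrist','w14.png'))
"
```

```text
('t 17.55 fix', array([-65.6, -69.7]), 'z', np.float64(-0.0116), 'yaw', np.float64(0.03), 'F', array([-0.7, -1.7, -0.1]), 'w', 0.0001) ('scene', 9, array([-76.3, -43.8]), 'ang', np.float64(167.3), 'rad', np.float64(73.9)) ('wrist', 1409, array([-69.4, -48.9]), 'ang', np.float64(170.3), 'rad', np.float64(66.1))
```

Call:
jog_arm(linear=[[0.0056,0,0.001],[0.0116,0,0.001],[0.018,0,0.001],[0.0242,0,0],[0.0306,0,-0.002]], angular=[[0,0,0],[0,0,0],[0,0,0],[0,0,0],[0,0,0]], gripper=[0,0,0,0,0])

```text
time: 18.15
tcp_pos: [0.4532, 0.0635, -0.0117]
orientation: [0.553, -0.549, -0.442, 0.444]
force: [-0.3, -1.4, 0.2]
gripper_width: -0.0001
```

Call:
jog_arm(linear=[[0.006,0,-0.003],[0.012,0,-0.006],[0.018,0,-0.0105],[0.023,0,-0.0155],[0.028,0,-0.0215]], angular=[[0,0,0],[0,0,0],[0,0,0],[0,0,0],[0,0,0]], gripper=[0,0,0,0,0])

```text
time: 18.65
tcp_pos: [0.4801, 0.0864, -0.0119]
orientation: [0.553, -0.549, -0.442, 0.444]
force: [-5.6, -4.9, -0.3]
gripper_width: 0.0004
```

```bash
python3 -c "
from h import *
print(where(),lever('scene','s15.png'),lever('wrist','w15.png'))
"
```

```text
('t 18.65 fix', array([-42.7, -10.2]), 'z', np.float64(-0.0119), 'yaw', np.float64(0.07), 'F', array([-5.6, -4.9, -0.3]), 'w', 0.0004) 7 5
```

Call:
jog_arm(linear=[[0.0015,0,-0.0035],[0.003,0,-0.007],[0.0045,0,-0.0105],[0.006,0,-0.014],[0.006,0,-0.015]], angular=[[0,0,0],[0,0,0],[0,0,0],[0,0,0],[0,0,0]], gripper=[0,0,0,0,0])

```text
time: 19.25
tcp_pos: [0.4961, 0.089, -0.0121]
orientation: [0.553, -0.549, -0.441, 0.444]
force: [-7.5, -1.3, 0.6]
gripper_width: -0.0002
```

Call:
jog_arm(linear=[[0,0,-0.001],[0,0,-0.002],[0,0,-0.003],[0,0,-0.004],[0,0,-0.005]], angular=[[0,0,0],[0,0,0],[0,0,0],[0,0,0],[0,0,0]], gripper=[0,0,0,0,0])

```text
time: 19.75
tcp_pos: [0.4998, 0.0882, -0.0123]
orientation: [0.554, -0.549, -0.441, 0.445]
force: [-5.9, 5.5, 2.3]
gripper_width: -0.0
```

```bash
python3 -c "
from h import *
print(where(),lever('scene','s16.png'),lever('wrist','w16.png'))
"
```

```text
('t 19.75 fix', array([-23.8,  -4.2]), 'z', np.float64(-0.0123), 'yaw', np.float64(0.05), 'F', array([-5.9,  5.5,  2.3]), 'w', -0.0) ('scene', 13, array([-9.5, 15.3]), 'ang', np.float64(94.1), 'rad', np.float64(75.5)) 0
```

Call:
jog_arm(linear=[[0,0,-0.001],[0,0,-0.002],[0,0,-0.003],[0,0,-0.004],[0,0,-0.004]], angular=[[0,0,0],[0,0,0],[0,0,0],[0,0,0],[0,0,0]], gripper=[0,0,0,0,0])

```text
time: 20.35
tcp_pos: [0.5012, 0.088, -0.0126]
orientation: [0.555, -0.547, -0.44, 0.446]
force: [-13.3, 9.1, 9.7]
gripper_width: -0.0001
```

Call:
jog_arm(linear=[[0,0,-0.002],[0,0,-0.003],[0,0,-0.004],[0,0,-0.005],[0,0,-0.006]], angular=[[0,0,0],[0,0,0],[0,0,0],[0,0,0],[0,0,0]], gripper=[0,0,0,0,0])

```text
time: 20.85
tcp_pos: [0.5013, 0.0878, -0.013]
orientation: [0.558, -0.545, -0.437, 0.448]
force: [-29.7, 19.1, 21.8]
gripper_width: 0.0002
```

```bash
python3 -c "
from h import *
print(where(),lever('scene','s17.png'))
"
```

```text
('t 20.85 fix', array([-22.3,  -4.3]), 'z', np.float64(-0.013), 'yaw', np.float64(0.01), 'F', array([-29.7,  19.1,  21.8]), 'w', 0.0002) ('scene', 12, array([-7.8, 14.6]), 'ang', np.float64(92.8), 'rad', np.float64(74.7))
```

Call:
jog_arm(linear=[[0,0,0.004],[0,0,0.012],[0,0,0.025],[0,-0.03,0.035],[0,-0.06,0.04]], angular=[[0,0,0],[0,0,0],[0,0,0],[0,0,0],[0,0,0]], gripper=[0,0,0,0,0])

```text
time: 21.4
tcp_pos: [0.4615, 0.0963, 0.0481]
orientation: [0.558, -0.544, -0.436, 0.449]
force: [0.5, -0.1, 0.4]
gripper_width: -0.0002
```

```bash
python3 -c "
from h import *
print(where(), shift(49.5,-15.3,.0459),lever('scene','s18.png'))
"
```

```text
('t 21.40 fix', array([-63. ,  -4.7]), 'z', np.float64(0.0481), 'yaw', np.float64(0.01), 'F', array([ 0.5, -0.1,  0.4]), 'w', -0.0002) (array([-0.0106, -0.0008, -0.1125]), np.float64(0.01)) ('scene', 50, array([-7.7, -1.4]), 'ang', np.float64(93.4), 'rad', np.float64(58.7))
```

Call:
jog_arm(linear=[[0,0,-0.03],[-0.005,0,-0.06],[-0.01,0,-0.09],[-0.0106,0,-0.1125],[-0.0106,0,-0.1125]], angular=[[0,0,0],[0,0,0],[0,0,0],[0,0,0],[0,0,0]], gripper=[0,0,0,0,0])

```text
time: 21.95
tcp_pos: [0.5735, 0.0611, 0.0498]
orientation: [0.557, -0.546, -0.438, 0.446]
force: [-0.4, 0.0, 0.1]
gripper_width: 0.0003
```

```bash
python3 -c "
from h import *
import pickle
print(where(),lever('top','t19.png'),lever('wrist','w19.png'),lever('scene','s19.png')); k=viewer.calibration('wrist'); k0=pickle.load(open('w12.pkl','rb'))
for fn,kk in (('w12.png',k0),('w19.png',k)):
  im=cv2.cvtColor(cv2.imread('pics/'+fn),cv2.COLOR_BGR2RGB).astype(int); m=((im[...,0]-im[...,2])>25).astype(np.uint8)
  h=cv2.cvtColor(im.astype(np.uint8),cv2.COLOR_RGB2HSV)
  n,l,st,ce=cv2.connectedComponentsWithStats(m); print(fn,st[1:][st[1:,4]>200])
  m[:,:180]=0;m[:,282:]=0;m[:140]=0
  for u in (210,225,240,255,265):
    v=np.where(m[:,u])[0]; print(u,v.min(),v.max(),'front base x',w2f(onz(kk,u,v.min(),.012)).round(1),'rear top',w2f(onz(kk,u,v.max()+1,.034)).round(1))
  for vv in (185,195,205):
    v=np.where(m[vv])[0]; print(vv,'left',w2f(onz(kk,v.min(),vv,.034)).round(1),'right',w2f(onz(kk,v.max()+1,vv,.034)).round(1))
" 2>&1 | tail -30
```

```text
('t 21.95 fix', array([ 53.9, -14.8]), 'z', np.float64(0.0498), 'yaw', np.float64(-0.05), 'F', array([-0.4,  0. ,  0.1]), 'w', 0.0003) 0 0 ('scene', 47, array([-8.5,  0.9]), 'ang', np.float64(94.1), 'rad', np.float64(61.0))
w12.png [[ 198    0   36   82 2088]
 [ 201  163   75   56 3909]
 [ 617  354   23   44  698]]
210 164 218 front base x [ 12.7 -80.4] rear top [ 41.3 -76.9]
225 163 218 front base x [ 12.1 -70.9] rear top [ 41.3 -68. ]
240 163 218 front base x [ 12.1 -61.5] rear top [ 41.3 -59.1]
255 163 218 front base x [ 12.1 -52.1] rear top [ 41.3 -50.2]
265 163 217 front base x [ 12.1 -45.9] rear top [ 40.7 -44.2]
185 left [ 20.4 -78.9] right [ 20.4 -37.6]
195 left [ 26.4 -78.9] right [ 26.4 -37.3]
205 left [ 32.5 -79. ] right [ 32.5 -37.5]
w19.png [[ 290  126   85   24 1789]
 [ 202  159   73   55 3645]
 [ 615  347   25   45  806]]
210 161 213 front base x [ 11.4 -80.9] rear top [ 39.7 -77.2]
225 160 213 front base x [ 10.8 -71.3] rear top [ 39.7 -68.1]
240 164 213 front base x [ 13.4 -61.9] rear top [ 39.7 -59.1]
255 159 213 front base x [ 10.1 -52.1] rear top [ 39.7 -50.1]
265 160 212 front base x [ 10.8 -45.7] rear top [ 39.1 -44. ]
185 left [ 21.7 -79.1] right [ 21.7 -37.4]
195 left [ 27.8 -79.1] right [ 27.8 -37.6]
205 left [ 34. -79.] right [ 34.  -37.8]
```

```bash
python3 -c "
from h import *
import time
for i in range(6): grab('wrist')
print(where()); im=grab('wrist','w20.png').astype(int); k=viewer.calibration('wrist'); print(where())
m=((im[...,0]-im[...,2])>25).astype(np.uint8)
n,l,st,ce=cv2.connectedComponentsWithStats(m); print(st[1:][st[1:,4]>200])
i=[j for j in range(1,n) if st[j][4]>200 and st[j][0]>280 and st[j][0]<400][0]
v,u=np.nonzero(l==i); P=np.array([w2f(onz(k,a,b,.034)) for a,b in zip(u,v)])
c=P.mean(0); w,V=np.linalg.eigh(np.cov(P.T)); d=V[:,1]*np.sign(V[1,1]); print('handle c',c.round(1),'axis',np.degrees(np.arctan2(d[1],d[0])).round(2),'y range',P[:,1].min().round(1),P[:,1].max().round(1))
d=c-[-4.2,-60];d2=c-[-3,-60]; print('from pivot',np.degrees(np.arctan2(d[1],d[0])),np.degrees(np.arctan2(d2[1],d2[0])))
m[:,:180]=0;m[:,282:]=0;m[:140]=0
for u in (210,225,255,265):
  v=np.where(m[:,u])[0]; print(u,'front base',w2f(onz(k,u,v.min(),.012)).round(1),'rear top',w2f(onz(k,u,v.max()+1,.034)).round(1))
v=np.where(m[195])[0];print('left',w2f(onz(k,v.min(),195,.034)).round(1))
print('rail edge col 298',im[196:225,298].sum(1)//3, w2f(onz(k,298,208,.012)))
ce=[(r,) for r in ()]
"
```

```text
('t 22.40 fix', array([ 50.7, -14.5]), 'z', np.float64(0.0499), 'yaw', np.float64(0.03), 'F', array([-0.5, -0.7, -0.6]), 'w', 0.0001)
('t 22.45 fix', array([ 50.8, -14.5]), 'z', np.float64(0.0499), 'yaw', np.float64(0.03), 'F', array([ 1. , -0.4,  0.2]), 'w', 0.0002)
[[ 290  128   85   24 1775]
 [ 202  161   73   54 3611]
 [ 613  349   27   44  874]]
handle c [-3.8 -4. ] axis 89.91 y range -28.0 19.5
from pivot 89.59847290229168 90.8272318409773
210 front base [ 13.  -80.9] rear top [ 41.3 -77.2]
225 front base [ 13.  -71.3] rear top [ 41.3 -68.1]
255 front base [ 12.4 -52. ] rear top [ 41.4 -50. ]
265 front base [ 12.4 -45.6] rear top [ 40.7 -43.9]
left [ 28.8 -79. ]
rail edge col 298 [132 133 134 140 137 140 140 133 120  91  61  49  48  44  46  46  46  48
  49  47  50  49  50  45  47  47  50  48  49] [ 44.12805951 -24.91910645]
```

```bash
python3 -c "
from h import *
print(where(), manip.close_job())"
```

```text
the job is handed in; nothing more can be done
('t 22.45 fix', array([ 50.8, -14.5]), 'z', np.float64(0.0499), 'yaw', np.float64(0.03), 'F', array([ 1. , -0.4,  0.2]), 'w', 0.0002) None
```

I seated and clamped the block, and handed the job in at 22.5 s with the gripper clear of everything. I used only pushes with shut fingertips. I pushed the block against the rail until the force read about 21 N, then slid it along to the stop (about 21 N). Only then did I swing the lever until it stopped moving (about 35 N sideways).

**Final wrist-camera checks**
- **Lever:** the handle axis is at 89.9° in the fixture frame, and fully closed is 90°.
- **Block:** it sits square against rail and stop, with its left face at y ≈ -79 mm and its front at x ≈ 12.5 mm (home is -80 and 12). Before and after clamping it read the same to within about 0.5 mm, so the cam had nothing left to push home. Its rear edge reads about 1 mm short of the rail, both before and after clamping, which is within the camera calibration error.

**What went wrong or disagreed**
- **Tip height:** the real fingertips sit about 30 mm behind the reported TCP. My first pass therefore went over the block without touching it, and I corrected the height from the images.
- **Scene camera:** it put the lever at 93–94°, but from only a few pixels, so I trusted the wrist view.
- **Final push:** the last lever push also showed about 22 N of vertical force and a tilt of about 1.5°. I took this as the lever's end stop and backed off, but I did not rule out the gripper body touching something.
- **Other items:** I did not check the bystanders afterwards. The planned path stayed clear of them.

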